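# Secure the clevis pin with its spring cotter

### The job

The pin that joins the fork and the link bar in the bench vise still has to be secured: take the large spring cotter out of the wooden stand, find the pin's cross hole (the pin may be turned, so the hole can stand at a slant) with its straight leg and press it home, so that the leg goes right through the hole and the bow snaps over and hugs the pin. Then let go. Leave the small cotters in the stand and everything else on the bench where it is.

Things in the scene. Friction and masses are not known exactly. Their poses are not given: they have to be found in the camera images.
- vise: Fixed green bench vise with a fork head (aluminium, 50 mm square) clamped upright. Origin on the bench below the fork; z up, y along the jaws, x along the screw, pointing away from the tommy bar, which faces the robot. Jaw tops 135 mm high. The fork's two ears (round tops, radius 25 mm about the pin's axis) carry a steel clevis pin; a link bar droops from it to +x, over the rear jaw
- pin_centre (a point): Where the axes of the pin and its cross hole meet, 190 mm above the bench; axes as vise. The pin, 24 mm in diameter, lies level along y. Its cross hole runs straight through, square to y, 8.5 mm wide with mouths barely chamfered (0.7 mm): the leg goes in freely within about 0.1 rad of the hole's direction. The washer on the ear (radius 22 mm) is 13 mm off at -y
- pin_end (a point): Centre of the pin's free end face, axes as vise. The pin sits tight (0.5 Nm turns it) and its turn is not measured: the hole's upper mouth leans from the vertical by an unknown angle, up to 0.7 rad to the vise's -x side or 0.5 rad to its +x side. Find it by eye or by touch: a leg pressed radially on solid pin stops with its tip 12 mm from the axis, over the hole it goes in
- cotter: The large spring cotter (R-clip): 6 mm round steel wire, 116 mm long, about 70 g. Origin at the rounded tip of its straight leg; z along the leg from tip to coil, x from the leg to the bowed leg, y square to the clip's plane. It starts upright in the stand, tip down in a drilled hole, leaning up to 0.07 rad
- cotter_coil (a point): Centre of the large cotter's coil, at (11, 0, 102) mm in cotter, with the same axes. The coil is a double turn, 28 mm in outer diameter and 12.4 mm thick along y: the place to grip, on its two flat faces or across its diameter
- cotter_seat (a point): Point on the straight leg's axis 56 mm from the tip, axes as cotter. It lies on pin_centre when the cotter is home, with the cotter's y along the pin, either way round. The bowed leg beside it: flared end at x 17, z 23 mm, nip at z 42 mm (0.6 mm off the leg), hump of inner radius 12.4 mm round this point, second nip at z 70 mm, then the coil
- bow (a joint): Opening of the large cotter's bowed leg at its coil, rad: 0 relaxed or snapped home, about 0.14 while the nip rides over the pin. Spring 1.35 Nm/rad, 0.08 Nm at 0. The flared end meets the pin with the tip about 23 mm past the pin's axis; from there it takes up to some 10 to 15 N along the leg until the bow snaps over
- stand: Dark hardwood block, 200 x 60 x 45 mm high, fixed. Origin at the centre of its underside, x along its length, z up. Three blind holes of 7.2 mm diameter, 18 mm deep, in its top at x = -60, 0 and 60 mm hold the large cotter and the two small ones, in any order
- small_cotter1: Small spring cotter of 4.2 mm wire, 89 mm long, origin at its leg's tip; not wanted, stays in the stand
- small_cotter2: The same as small_cotter1
- spanner: Spanner, 200 mm long, lying on the bench, not to be moved
- file: Flat file with a red handle, 260 mm long, lying on the bench, not to be moved
- square: Steel engineer's square lying on the bench, not to be moved
- oiler: Small clear bottle with a red cap, standing on the bench, 130 mm tall, not to be moved
- chuck_key: Drill chuck key lying on the bench, not to be moved
- offcut: Aluminium offcut, 70 x 45 x 12 mm, lying on the bench, not to be moved
Mind the look-alikes: they are no part of the job. What is shaped like the cotter but green or pink is not meant.

How it is judged:
By the outcome, as a careful person would: the job done as asked, in the order asked, and still so for the second after the job is handed in, with the robot touching nothing.
It also fails if it takes over 67 s, if anything falls off the work surface, if the arm or the gripper's body presses on something with over 40 N, if the wrist force passes 120 N, or if a joint passes its speed limit or range.

### The arm

A 6-joint arm with a two-finger parallel gripper is mounted at the origin on the work surface. World frame = base frame: x ahead of the robot, y to its left, z up, the work surface at z = 0. Lengths are in m, angles in rad, forces in N, time in s.
With the tool pointing down it reaches from about 0.25 to 0.85 m from the base axis. Payload 12.5 kg.
Tool frame: the origin (TCP) lies midway between the tips of the shut fingers; the grasp point (between the pads) lies 19 mm behind it; z points along the fingers, y is the line along which they close (so a half turn about z gives the same grasp; the last joint's range is limited). The gripper opens to 93 mm and grips with 3 to 60 N. Pads are 15 mm wide; open, the fingers measure 128 mm over their backs; the gripper's body (75 mm by 188 mm) begins 65 mm behind the grasp point.
Start: joints at [-1.353, 0.351, 1.652, -0, 1.139, -0.085], TCP at [0.164, -0.525, 0.219] pointing down, gripper open.
Joint ranges: [-2.75, 2.75], [-0.79, 2.1], [0.01, 2.65], [-1.57, 4.71], [0.07, 3.14], [-2.87, 2.87]. Speed limits (rad/s): [2.22, 2.22, 2.79, 3.14, 3.14, 3.14].

### API

Orientations are given as a unit quaternion [x, y, z, w].
In Python, from station import bot gives the robot as it stands.
- The arm moves only by the tool arm_command, never from a script. Its argument "steps" is a list of rows, each a list of 2 entries, a list of its own where there are three numbers: the shift along the tool's x, y, z scaled (see below), then the turn about the tool's z scaled (see below). In form: [[[dx, dy, dz], twist], ...]. A call has 1 to 20 rows; each row shifts and turns the commanded pose from where the row before left it, along the tool's axes as they then stand; what a row does not reach is not made up. The controller multiplies each number of a shift by 100 mm and each number of a turn by 2 pi rad. A row lasts 1/12 s, in which the tool goes at most 41.7 mm and 7.16 degrees, less where a joint would pass 70% of its speed; a pose out of reach is approached as far as the arm can. A call with a number of a shift or a turn outside -1 to 1 is refused whole. A call with a gripper value outside its range is refused whole. "claw" is the closure, from -1 (fully open) to 1 (shut), set as the call begins (left out, the last holds). The fingers move at their own pace and stop on an object; "squeeze" is the grip in N (left out, the last holds). Time passes only in rows, so rows that do not move let the fingers close. It gives the time, the measured TCP pose, the force, the opening and the grip force at its end, in the units of the state.
- bot.read_state(): the state, without advancing time (a new reading comes with each control period).
- bot.grab_frame(name): name is "scene" or "side" or "wrist"; returns a dict with "pixels" (420x560x3 uint8, red, green, blue), "depth" (420x560 float32, m along the optical axis (not along the pixel's ray), 0 where there is no reading), "fx", "fy", "cx", "cy" (pixels), "R" (3x3) and "t" (3): a world point X has camera coordinates R X + t. Camera axes: x right, y down, z forward; pixel columns grow to the right and rows downward; lengths in m; the calibration is good to about 2 mm. The wrist camera is an equidistant fisheye: a pixel r from the principal point sees the ray r / f radians off the axis. A picture is of the moment at which its call begins.
- bot.close_job(): hands the job in; it is judged then, once.
The state is a dict: "clock": time; "joints": joint angles; "joint_vel": joint speeds; "joint_torque": joint torques, N m; "position": TCP position; "ee_rot": TCP orientation; "ft_force": force on the tool from outside, world axes, zero at the start; "ft_torque": the same for the moment, N m; "opening": opening from 0.0 (shut) to 1.0 (fully open); "grip_force": force on a finger pad.
Only numpy, scipy, OpenCV 4.12 (cv2) and the standard library are available. Lean on these libraries where they do the work, as an engineer would, in place of code of your own. Each camera call takes 0.05 s, during which the arm holds its last target. There are 200 camera calls.

## Working session

There is one attempt and no reset: what is moved stays moved. The work goes in short steps, Python scripts to look and compute and a tool call to move; the robot and the scene stay as the last step left them, time stands still between calls to the robot, and variables do not carry over. Pictures are saved under pics/ and viewed, at most 10 in all, crops included, and the job is handed in when it is done.

Besides the shell and the picture viewer there is one more tool, called after ">>>" by a JSON object that holds its "fn" and its "kwargs". arm_command: Moves the arm, as the interface text tells. Its arguments: {"type":"object","properties":{"steps":{"type":"array"},"claw":{"type":"number"},"squeeze":{"type":"number"}},"required":["steps"]}

```bash
ls; mkdir -p pics
cat > h.py <<'E'
import numpy as np,cv2
from station import bot
from scipy.spatial.transform import Rotation as Ro
def grab(n):
    f=bot.grab_frame(n); return {k:np.array(v) if k in('pixels','depth','R','t') else v for k,v in f.items()}
def save(f,name,crop=None,s=1):
    p=f['pixels'][:,:,::-1]
    if crop: a,b,c,d=crop; p=p[b:d,a:c]
    cv2.imwrite('pics/'+name+'.png',cv2.resize(p,None,fx=s,fy=s,interpolation=cv2.INTER_CUBIC))
def pts(f):
    v,u=np.mgrid[:420,:560]; z=f['depth']
    c=np.stack([(u-f['cx'])/f['fx']*z,(v-f['cy'])/f['fy']*z,z],-1)
    return (c-f['t'])@f['R']
def proj(f,X):
    c=np.atleast_2d(X)@f['R'].T+f['t']; return np.c_[c[:,0]/c[:,2]*f['fx']+f['cx'],c[:,1]/c[:,2]*f['fy']+f['cy']]
def ray(f,u,v):
    d=f['R'].T@np.array([(u-f['cx'])/f['fx'],(v-f['cy'])/f['fy'],1]); return -f['R'].T@f['t'],d/np.linalg.norm(d)
E
python3 - <<'E'
from h import *
a=grab('scene');b=grab('side')
for f,n in((a,'scene'),(b,'side')):
    print(n,-f['R'].T@f['t'],f['R'][2],f['fx'],(f['depth']>0).mean())
p=np.vstack([a['pixels'],b['pixels']])[:,:,::-1]
cv2.imwrite('pics/a.png',cv2.resize(p,None,fx=.71,fy=.71)); save(a,'scene',None,1.4); save(b,'side',None,1.4)
print({k:np.round(v,3) for k,v in bot.read_state().items()})
E
```

```text
pics
scene [1.20322443 0.42839723 1.3158022 ] [-0.45764578 -0.28234945 -0.84311276] 476.53767135511697 0.9960841836734694
side [0.02801204 0.71833625 0.75326697] [ 0.49659762 -0.64188535 -0.58427219] 419.07181231024026 0.9959183673469387
{'clock': np.float64(0.1), 'joints': array([-1.353,  0.351,  1.652, -0.   ,  1.139, -0.085]), 'joint_vel': array([ 0.   , -0.002, -0.002,  0.001, -0.001, -0.   ]), 'joint_torque': array([ 0.0000e+00, -4.9803e+01, -2.8570e+01,  7.0000e-02,  2.4000e-02,
       -0.0000e+00]), 'position': array([ 0.164, -0.525,  0.218]), 'ee_rot': array([ 0.989,  0.151, -0.   , -0.001]), 'ft_force': array([ 0.195, -0.761, -0.28 ]), 'ft_torque': array([ 0.033, -0.021,  0.025]), 'grip_force': np.float64(0.0), 'opening': np.float64(1.001)}
```

View pics/scene.png

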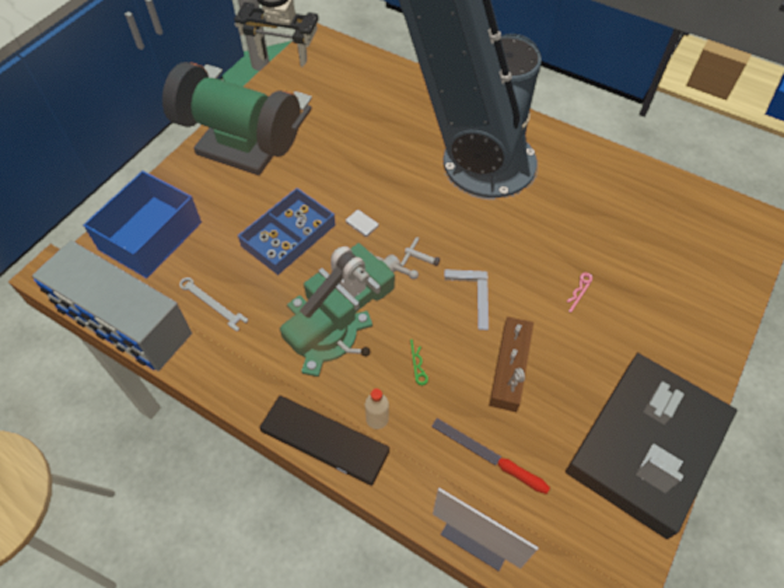

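View pics/side.png

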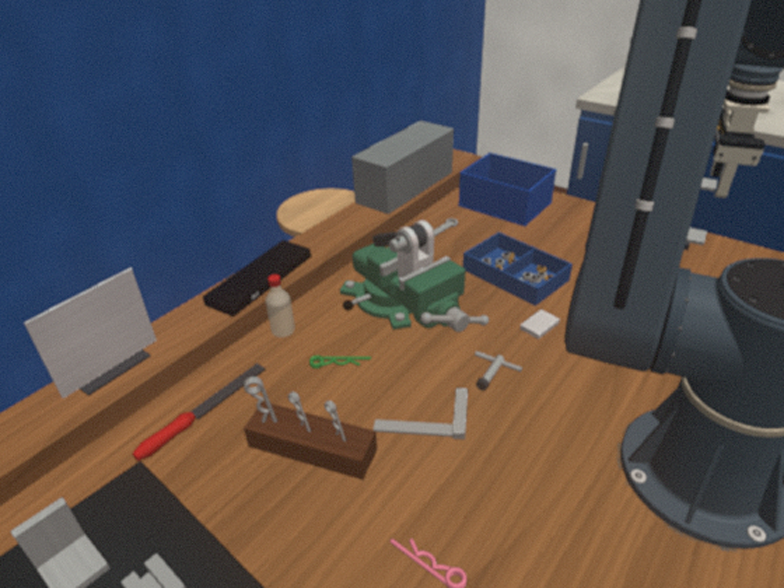

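The scene view shows the stand at about (512,362) with the large cotter at its far end (518,377), and the vise fork and pin near (345,270). In the side view the large cotter is at (257,390) and the fork is at (410,245). Next I measure both from close crops.

Run:
```python
from h import *
a=grab('scene');b=grab('side')
for n,f in(('sc',a),('sd',b)):
    P=pts(f); hsv=cv2.cvtColor(f['pixels'],cv2.COLOR_RGB2HSV)
    # stand top
    m=(abs(P[...,2]-.045)<.004)&(P[...,0]>.2)&(P[...,0]<1)
    k,l,st,ce=cv2.connectedComponentsWithStats(m.astype(np.uint8))
    for i in range(1,k):
        if st[i,4]>150:
            q=P[l==i]; r=cv2.minAreaRect(q[:,:2].astype(np.float32)*1000); print(n,'z45 comp',ce[i].round(),st[i,4],r)
    g=(hsv[...,0]>55)&(hsv[...,0]<85)&(hsv[...,1]>80)&(abs(P[...,2]-.135)<.004)
    k,l,st,ce=cv2.connectedComponentsWithStats(g.astype(np.uint8))
    for i in range(1,k):
        if st[i,4]>60:
            q=P[l==i]; print(n,'jaw',ce[i].round(),st[i,4],cv2.minAreaRect(q[:,:2].astype(np.float32)*1000),q.mean(0))
    np.save('P_'+n,P)
A=cv2.resize(a['pixels'][150:260,190:300,::-1],(390,390),interpolation=cv2.INTER_CUBIC)
B=cv2.resize(b['pixels'][140:250,240:350,::-1],(390,390),interpolation=cv2.INTER_CUBIC)
cv2.imwrite('pics/vise.png',np.hstack([A,B]))
```

```text
sc z45 comp [ 21. 203.] 210 ((933.7620239257812, -697.3858642578125), (139.51742553710938, 63.053199768066406), 63.14884567260742)
sc z45 comp [366. 257.] 929 ((514.8287353515625, 317.2485046386719), (202.92044067382812, 60.15828323364258), 17.018035888671875)
sc z45 comp [130. 262.] 416 ((882.7476806640625, -256.3966064453125), (131.53433227539062, 147.3390655517578), 0.0652034804224968)
sc z45 comp [168. 278.] 958 ((882.4309692382812, -158.22073364257812), (221.20693969726562, 130.19081115722656), 89.55242156982422)
sc z45 comp [197. 319.] 181 ((936.2617797851562, -4.1107940673828125), (27.853103637695312, 133.69432067871094), 2.9611146450042725)
sc z45 comp [302. 381.] 676 ((913.3049926757812, 325.65380859375), (301.7433776855469, 70.89857482910156), 89.84943389892578)
sc jaw [266. 189.] 235 ((518.2213745117188, -39.68974304199219), (109.53260803222656, 36.808258056640625), 69.03429412841797) [ 0.52113158 -0.03232393  0.13516971]
sc jaw [225. 201.] 82 ((622.7880249023438, -110.981689453125), (28.41717529296875, 37.30839920043945), 77.4778060913086) [ 0.6239741  -0.1115422   0.13499694]
sc jaw [241. 216.] 171 ((641.4580078125, -43.68751907348633), (54.58510208129883, 38.35015869140625), 72.40715789794922) [ 0.6410215  -0.04147265  0.13472239]
sd z45 comp [242. 181.] 187 ((821.5968627929688, -128.20616149902344), (395.4827880859375, 9.714690208435059), 89.73018646240234)
sd z45 comp [370. 186.] 381 ((481.24700927734375, -311.1755065917969), (138.55567932128906, 204.97994995117188), 81.12609100341797)
sd z45 comp [ 88. 284.] 582 ((821.3411254882812, 387.4344482421875), (9.321711540222168, 523.6077880859375), 0.02867603302001953)
sd z45 comp [224. 309.] 1862 ((518.0171508789062, 315.770263671875), (201.4075469970703, 62.7879638671875), 17.569501876831055)
sd jaw [311. 197.] 286 ((517.9620361328125, -40.61392593383789), (115.29694366455078, 37.7268180847168), 73.33395385742188) [ 0.51759867 -0.03762929  0.13648705]
```

View pics/vise.png

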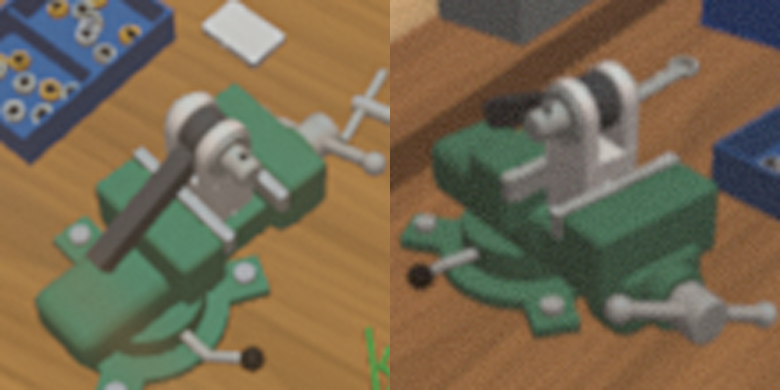

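The crops show the pin's free end facing the stand, at about (240,160) in the left crop and (545,118) in the right one, with the link bar drooping away from the robot. I triangulate the pin end and measure the cotter.

Run:
```python
from h import *
a=grab('scene');b=grab('side')
def tri(p,q):
    o1,d1=ray(a,*p);o2,d2=ray(b,*q)
    s=np.linalg.lstsq(np.c_[d1,-d2],o2-o1,rcond=None)[0]; x,y=o1+s[0]*d1,o2+s[1]*d2
    return (x+y)/2,np.linalg.norm(x-y)
print('pinend',tri((190+240/3.545,150+160/3.545),(240+155/3.545,140+118/3.545)))
for n,f in(('sc',a),('sd',b)):
    P=np.load('P_%s.npy'%n)
    m=(P[...,2]>.16)&(P[...,2]<.23)&(np.hypot(P[...,0]-.58,P[...,1]+.05)<.12)
    q=P[m]; print(n,'fork',m.sum(),q.mean(0))
    # points in vise-ish frame angle -18deg
    th=np.radians(-18); ex=np.array([np.cos(th),np.sin(th)]);ey=np.array([-ex[1],ex[0]])
    top=q[q[:,2]>.209]; print(' ear tops',len(top),top.mean(0),(top[:,:2]@ey).min(),(top[:,:2]@ey).max(),(top[:,:2]@ex).mean())
    u=q[:,:2]@ey; print(' y max pct',np.percentile(u,[50,90,97,99,100]))
    # cotters over stand
    hs=[]
    m=(P[...,2]>.055)&(P[...,2]<.2)&(np.hypot(P[...,0]-.517,P[...,1]-.316)<.13)
    k,l,st,ce=cv2.connectedComponentsWithStats(m.astype(np.uint8))
    for i in range(1,k):
        if st[i,4]>5: q=P[l==i]; h=q[q[:,2]>q[:,2].max()-.025]; print(' cot',ce[i].round(),st[i],q[:,2].max().round(4),h.mean(0).round(4))
A=cv2.resize(a['pixels'][220:300,340:390,::-1],(300,480),interpolation=cv2.INTER_CUBIC)
B=cv2.resize(b['pixels'][260:330,170:260,::-1],(480,480*70//90),interpolation=cv2.INTER_CUBIC)
B=np.vstack([B,np.zeros((480-len(B),480,3),np.uint8)])
cv2.imwrite('pics/cot.png',np.hstack([A,B]))
```

```text
pinend (array([ 0.58751542, -0.01567563,  0.19541678]), np.float64(0.0007955685646330646))
sc fork 652 [ 0.59644114 -0.05155762  0.19305061]
 ear tops 135 [ 0.57746828 -0.05314297  0.21241131] 0.09998949603046052 0.15479838019183417 0.5656270515543117
 y max pct [0.13463685 0.16280816 0.17769686 0.17951618 0.18109951]
 cot [370. 235.] [368 231   5  10  24] 0.1168 [0.4832 0.3011 0.1095]
 cot [367. 253.] [365 249   5  10  25] 0.1169 [0.5403 0.3194 0.1099]
 cot [369. 269.] [364 262  11  16  95] 0.1453 [0.5891 0.3515 0.1347]
sd fork 653 [ 0.57449623 -0.04407582  0.19348787]
 ear tops 147 [ 0.5743137  -0.05367605  0.21322419] 0.09311507875916418 0.15479193429820665 0.5627915936515708
 y max pct [0.13810033 0.16530696 0.17777067 0.17899288 0.18013041]
 cot [185. 281.] [174 269  23  31 266] 0.1441 [0.5865 0.35   0.1318]
 cot [212. 289.] [206 279  14  25 122] 0.1159 [0.5371 0.3176 0.1053]
 cot [238. 296.] [232 286  14  25 125] 0.1152 [0.4799 0.2996 0.105 ]
```

View pics/cot.png

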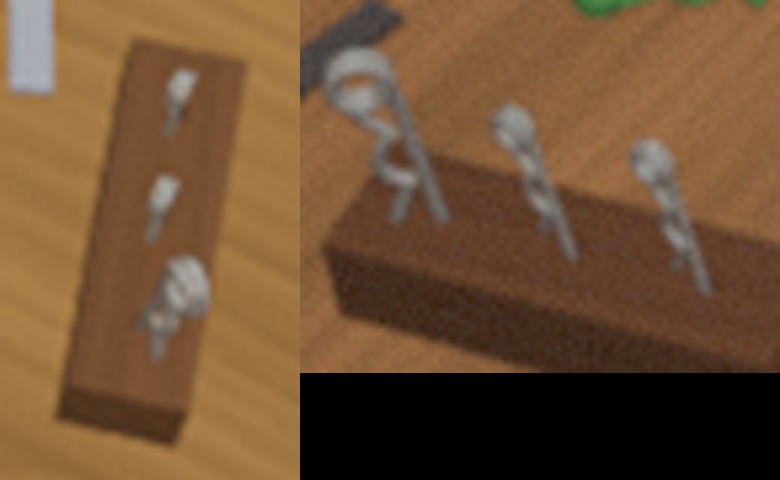

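The crops show the large cotter with its leg on the right and its bow on the left (side view). It stands in the end hole, predicted at (0.574, 0.334), with the coil measured at about (0.588, 0.351, 0.131). The heights agree with the given sizes.

Run:
```python
from h import *
f=grab('wrist');s=bot.read_state()
Rt=Ro.from_quat(s['ee_rot']).as_matrix();p=np.array(s['position'])
print('tool axes',Rt.round(3).tolist(),p)
c=-f['R'].T@f['t'];print('cam in tool',(Rt.T@(c-p)).round(4),'fwd',(Rt.T@f['R'][2]).round(3),'right',(Rt.T@f['R'][0]).round(3),f['fx'])
for X in([.589,.09,.37],[.59,.34,.25]):
  print((Rt.T@(np.array(X)-p)/.1).round(2))
```

```text
tool axes [[0.955, 0.298, -0.0], [0.298, -0.955, 0.0], [0.0, -0.0, -1.0]] [ 0.16399865 -0.52490198  0.21853504]
cam in tool [ 0.0721 -0.0005 -0.1656] fwd [-0.268 -0.     0.963] right [0. 1. 0.] 325.19226210127806
[ 5.89 -4.6  -1.51]
[ 6.65 -6.99 -0.31]
```

Run:
```python
from h import *
P=np.load('P_sc.npy'); 
m=(P[...,2]>.05)&(P[...,0]>0)&(P[...,0]<.9)&(P[...,1]<-.12)&(P[...,1]>-.8)
k,l,st,ce=cv2.connectedComponentsWithStats(m.astype(np.uint8))
for i in range(1,k):
    if st[i,4]>40: q=P[l==i]; print(ce[i].round(),np.percentile(q,[2,98],axis=0).round(3).tolist(),q[:,2].max().round(3))
s=bot.read_state();Rt=Ro.from_quat(s['ee_rot']).as_matrix()
print((Rt.T@(np.array([.5205,.0096,.24])-s['position'])/.1).round(2))
```

```text
[198.  17.] [[0.115, -0.604, 0.232], [0.219, -0.429, 0.401]] 0.406
[167.  77.] [[0.183, -0.739, 0.063], [0.391, -0.435, 0.209]] 0.216
[101. 154.] [[0.56, -0.677, 0.051], [0.758, -0.514, 0.102]] 0.107
[ 96. 215.] [[0.829, -0.586, 0.05], [0.899, -0.201, 0.184]] 0.188
[220. 203.] [[0.598, -0.13, 0.085], [0.643, -0.12, 0.137]] 0.14
[168. 269.] [[0.823, -0.186, 0.05], [0.898, -0.122, 0.056]] 0.057
[ 5.   -4.04 -0.21]
```

>>> {"fn": "arm_command", "kwargs": {"steps": [[[0, 0, -0.38], 0], [[0, 0, -0.38], 0], [[0.29, -0.235, -0.1], 0], [[0.29, -0.235, 0], 0], [[0.29, -0.235, 0], 0], [[0.29, -0.235, 0], 0], [[0.29, -0.235, 0], 0], [[0.29, -0.235, 0], 0], [[0.29, -0.235, 0], 0], [[0.29, -0.235, 0], 0], [[0.29, -0.235, 0], 0], [[0.29, -0.235, 0], 0], [[0.29, -0.235, 0], 0], [[0.29, -0.235, 0], 0], [[0.29, -0.235, 0.05], 0], [[0.29, -0.235, 0.1], 0], [[0.29, -0.235, 0.2], 0], [[0.07, -0.05, 0.3], 0]]}}

```text
clock: 1.85
position: [0.4819, -0.0491, 0.241]
ee_rot: [0.988, 0.152, 0.002, 0.0]
ft_force: [0.3, -1.1, -0.1]
opening: 1.003
grip_force: 0.0
```

>>> {"fn": "arm_command", "kwargs": {"steps": [[[0, 0, 0], 0.0197], [[0, 0, 0], 0.0197], [[0, 0, 0], 0.0197], [[0, 0, 0], 0.0197], [[0, 0, 0], 0.0197], [[0, 0, 0], 0], [[0, 0, 0], 0], [[0, 0, 0], 0]]}}

```text
clock: 2.52
position: [0.479, -0.0524, 0.24]
ee_rot: [0.988, -0.155, 0.0, -0.0]
ft_force: [0.6, 1.0, 0.3]
opening: 1.001
grip_force: 0.0
```

```bash
cat >> h.py <<'E'
def wray(f,u,v):
    x,y=(u-f['cx'])/f['fx'],(v-f['cy'])/f['fy'];r=np.hypot(x,y)+1e-12
    d=np.array([x/r*np.sin(r),y/r*np.sin(r),np.cos(r)]); return -f['R'].T@f['t'],f['R'].T@d
def wproj(f,X):
    c=np.atleast_2d(X)@f['R'].T+f['t'];h=np.hypot(c[:,0],c[:,1]);t=np.arctan2(h,c[:,2])
    return np.c_[f['cx']+f['fx']*t*c[:,0]/h,f['cy']+f['fy']*t*c[:,1]/h]
def wplane(f,u,v,z):
    o,d=wray(f,u,v); return o+d*(z-o[2])/d[2]
def wpts(f):
    v,u=np.mgrid[:420,:560];x,y=(u-f['cx'])/f['fx'],(v-f['cy'])/f['fy'];r=np.hypot(x,y)+1e-12;z=f['depth']
    c=np.stack([x/r*np.tan(r)*z,y/r*np.tan(r)*z,z],-1); return (c-f['t'])@f['R']
E
python3 - <<'E'
from h import *
f=grab('wrist');s=bot.read_state();print(s['position'],Ro.from_quat(s['ee_rot']).as_matrix()[:,0],s['joints'],s['clock'])
uv=wproj(f,[[.589,-.0126,.19]])[0];print(uv)
np.savez('w1.npz',**{k:np.array(v) for k,v in f.items()})
u,v=uv.astype(int);u0=min(max(u-70,0),420);v0=min(max(v-60,0),280)
print(u0,v0);save(f,'w1',(u0,v0,u0+140,v0+120),5)
E
```

```text
[ 0.47896656 -0.05243615  0.23998495] [ 9.51509658e-01 -3.07618865e-01  6.71919064e-05] [-2.05701329e-01  2.02504351e-01  1.79566809e+00  1.05933672e-07
  1.14335262e+00  1.67778449e+00] 2.5667
[177.56742058  94.72900787]
107 34
```

View pics/w1.png

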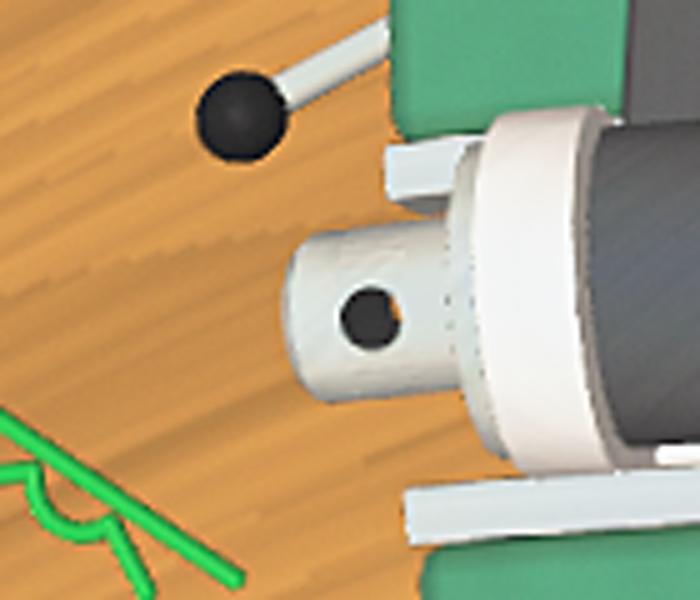

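The pin and its cross hole show clearly: the hole mouth is at crop (370,318), which is image (181,97.6), and a chink of wood shows through it at (395,308). I fit the cylinder from depth and cast the hole ray onto it.

Run:
```python
from h import *
from scipy.optimize import least_squares
f=dict(np.load('w1.npz'));P=wpts(f)
u0,v0=107,34
reg=np.zeros((420,560),np.uint8)
poly=(np.array([[310,255],[430,240],[430,375],[310,385]])/5+[u0,v0]).round().astype(np.int32)
cv2.fillPoly(reg,[poly],1)
g=cv2.cvtColor(f['pixels'],cv2.COLOR_RGB2GRAY)
hole=(reg>0)&(g<150); hole=cv2.morphologyEx(hole.astype(np.uint8),cv2.MORPH_CLOSE,np.ones((3,3)))
k,l,st,ce=cv2.connectedComponentsWithStats(hole);i=1+np.argmax(st[1:,4]);print('hole',st[i],ce[i])
pin=(reg>0)&(cv2.dilate(hole,np.ones((5,5)))==0);q=P[pin];print(len(q),q.mean(0),q[:,2].max())
def res(p):
    th,c,z=p;ex=np.array([np.cos(th),np.sin(th)]);return np.hypot(q[:,:2]@ex-c,q[:,2]-z)-.012
r=least_squares(res,[-.31,.564,.19],loss='soft_l1',f_scale=.001);print(r.x,np.abs(r.fun).mean())
# same, height pinned
r2=least_squares(lambda p:res([p[0],p[1],.19]),[-.31,.564],loss='soft_l1',f_scale=.001);print(r2.x)
th=r.x[0]
for c,z in((r.x[1],r.x[2]),(r2.x[1],.19)):
    ex=np.array([np.cos(th),np.sin(th),0]);ey=np.array([-ex[1],ex[0],0])
    o,d=wray(f,*ce[i]);ox,oz,dx,dz=o@ex-c,o[2]-z,d@ex,d[2]
    A,B,C=dx*dx+dz*dz,2*(ox*dx+oz*dz),ox*ox+oz*oz-.0118**2
    t=(-B-np.sqrt(B*B-4*A*C))/2/A;X=o+t*d;print('mouth',X,'lean(+ to +x)',np.arctan2(X@ex-c,X[2]-z),'y',X@ey,'ray lean',np.arctan2(ox,oz))
    # pin end + washer y
    E=wplane(f,u0+290/5,v0+316/5,.195);W=wplane(f,u0+450/5,v0+310/5,.203);print('end y',E@ey,'washer y',W@ey)
    print('pin_centre',c*ex+(X@ey)*ey+[0,0,z])
```

```text
hole [175  91  12  13 121] [180.58677686  97.26446281]
450 [ 0.58486934 -0.01759559  0.20052699] 0.4056283369368716
[-0.27784358  0.5688692   0.18947975] 0.001429939050990243
[-0.29319027  0.56674315]
mouth [ 0.58450553 -0.01721627  0.20109893] lean(+ to +x) -0.17528920784642749 y 0.1437636628221831 ray lean -0.10040704908266668
end y 0.1568417569360964 washer y 0.13219879703311171
pin_centre [ 0.58648444 -0.0177807   0.18947975]
mouth [ 0.58437855 -0.01741505  0.2018    ] lean(+ to +x) 5.243237270491145e-05 y 0.14353768481865986 ray lean -0.09087813384822063
end y 0.1568417569360964 washer y 0.13219879703311171
pin_centre [ 0.58437795 -0.01741488  0.19      ]
```

>>> {"fn": "arm_command", "kwargs": {"steps": [[[0, -0.25, 0], 0], [[0, -0.25, 0], 0], [[0, 0, 0], 0], [[0, 0, 0], 0], [[0, 0, 0], 0]]}}

```text
clock: 2.98
position: [0.4944, -0.0051, 0.2399]
ee_rot: [0.988, -0.157, -0.0, 0.0]
ft_force: [-0.5, -0.8, -0.5]
opening: 0.999
grip_force: 0.0
```

Run:
```python
from h import *
f=grab('wrist');np.savez('w2.npz',**{k:np.array(v) for k,v in f.items()})
uv=wproj(f,[[.585,-.0175,.20]])[0];print(uv,bot.read_state()['position'])
u,v=uv.astype(int);u0,v0=u-50,v-45;print(u0,v0);save(f,'w2',(u0,v0,u0+110,v0+85),7)
```

```text
[257.45544156  93.17224   ] [ 0.4943516  -0.00537344  0.23992885]
207 48
```

View pics/w2.png

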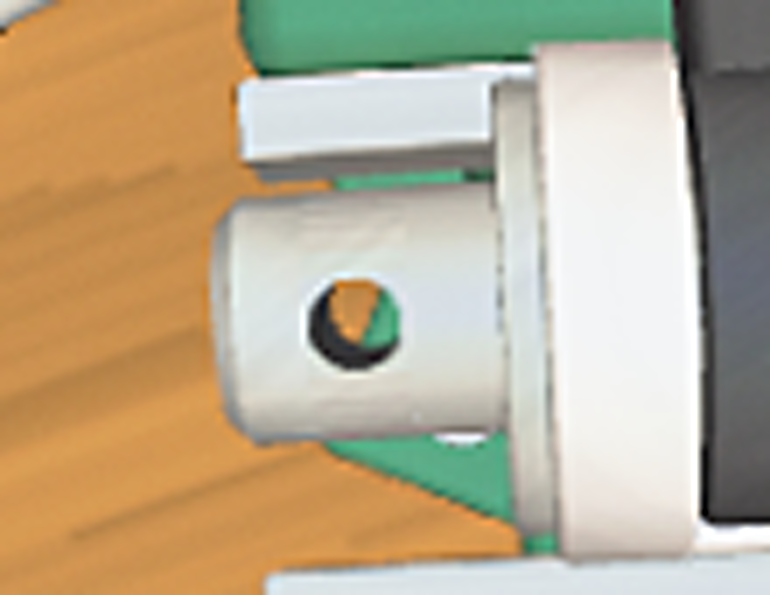

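View 2 looks almost straight through the hole: near mouth at crop (354,323), far mouth at about (370,305), with the pin silhouettes at rows 192 and 437. I solve for the pin axis and hole lean from the silhouette rays.

Run:
```python
from h import *
from scipy.optimize import least_squares
f1=dict(np.load('w1.npz'));f2=dict(np.load('w2.npz'))
S=[(f1,107+x/5,34+y/5,s) for x,y,s in((340,231,1),(440,223,1),(340,403,-1),(440,391,-1))]+[(f2,207+x/7,48+y/7,s) for x,y,s in((250,200,1),(480,187,1),(270,442,-1),(490,433,-1))]
R=[(wray(f,x,y),s) for f,x,y,s in S]
def res(p):
    th,c=p[:2];z=.19
    ex=np.array([np.cos(th),np.sin(th),0]);o=[]
    for (a,d),s in R:
        ox,oz,dx,dz=a@ex-c,a[2]-z,d@ex,d[2]; o.append((ox*dz-oz*dx)/np.hypot(dx,dz)*-1*1000-s*12)
    return o
r0=np.array(res([-.31,.564]));print(r0.round(1))
r=least_squares(res,[-.31,.564]);print(r.x,r.fun.round(2))
th,c=r.x;ex=np.array([np.cos(th),np.sin(th),0]);ey=np.array([-ex[1],ex[0],0])
for f,p,w in((f1,(180.6,97.3),None),(f2,(207+354/7,48+323/7),(207+370/7,48+305/7))):
    out=[]
    for q in(p,w):
        if q is None: continue
        o,d=wray(f,*q);ox,oz,dx,dz=o@ex-c,o[2]-.19,d@ex,d[2]
        A,B,C=dx*dx+dz*dz,2*(ox*dx+oz*dz),ox*ox+oz*oz-.0118**2
        for sg in(-1,1):
            t=(-B+sg*np.sqrt(B*B-4*A*C))/2/A;X=o+t*d;out.append([X@ex-c,X@ey,X[2]-.19])
    out=np.array(out);print((out*1000).round(2).tolist(),'cam lean',np.arctan2(ox,oz),'lean',np.arctan2(out[0,0],out[0,2]))
    if len(out)>2: d=out[0]-out[3];print('through lean',np.arctan2(d[0],d[2]))
    print('pin centre',(c*ex+out[0,1]*ey).round(4))
```

```text
[-1.1 -1.1 -0.8 -0.  -1.3 -0.6 -0.5  0. ]
[-0.28385076  0.56735688] [-0.22 -0.65  0.1   0.49 -0.35 -0.22  0.46  0.38]
[[-1.5, 146.96, 11.7], [0.72, 154.54, -11.78]] cam lean -0.09589457233283125 lean -0.12751487558372132
pin centre [ 0.5858 -0.0178  0.    ]
[[-1.63, 146.85, 11.69], [0.39, 148.71, -11.79], [-0.09, 145.37, 11.8], [2.11, 147.06, -11.61]] cam lean -0.08871391292126801 lean -0.13881920958849808
through lean -0.15911153511973064
pin centre [ 0.5858 -0.0179  0.    ]
```

The pin centre is (0.586, -0.018, 0.19), the vise yaw is about -0.29, and the hole leans about -0.15 rad (upper mouth towards the robot). I go above the cotter.

>>> {"fn": "arm_command", "kwargs": {"steps": [[[-0.041, -0.274, 0], 0], [[-0.041, -0.274, 0], 0], [[-0.041, -0.274, 0], 0], [[-0.041, -0.274, 0], 0], [[-0.041, -0.274, 0], 0], [[-0.041, -0.274, 0], 0], [[-0.041, -0.274, 0], 0], [[-0.041, -0.274, 0], 0], [[-0.041, -0.274, 0], 0], [[-0.041, -0.274, 0], 0], [[-0.041, -0.274, 0], 0]]}}

```text
clock: 3.95
position: [0.5457, 0.296, 0.24]
ee_rot: [0.988, -0.158, 0.0, 0.0]
ft_force: [0.2, -0.5, 0.5]
opening: 1.0
grip_force: 0.0
```

>>> {"fn": "arm_command", "kwargs": {"steps": [[[0, 0, 0], -0.0188], [[0, 0, 0], -0.0188], [[0, 0, 0], -0.0188], [[0, 0, 0], -0.0188], [[0, 0, 0], -0.0188], [[0, 0, 0], -0.0188], [[0, 0, 0], -0.0188], [[0, 0, 0], -0.0188], [[0, 0, 0], -0.0188], [[0, 0, 0], -0.0188], [[0, 0, 0], 0], [[0, 0, 0], 0]]}}

```text
clock: 4.95
position: [0.5456, 0.2949, 0.24]
ee_rot: [0.909, 0.417, -0.0, 0.0]
ft_force: [1.1, -1.1, -0.5]
opening: 0.997
grip_force: 0.0
```

Run:
```python
from h import *
f=grab('wrist');np.savez('w3.npz',**{k:np.array(v) for k,v in f.items()})
s=bot.read_state();print(s['position'],s['joints'],Ro.from_quat(s['ee_rot']).as_matrix()[:,0],s['clock'])
uv=wproj(f,[[.588,.351,.131],[.574,.334,.045],[.588,.351,.045]]);print(uv)
u,v=uv[0].astype(int);u0=max(u-70,0);v0=max(v-60,0);print(u0,v0);save(f,'w3',(u0,v0,u0+140,v0+120),5)
P=np.load('P_sd.npy');q=P[255:310,165:210].reshape(-1,3);q=q[(q[:,2]>.116)&(q[:,2]<.15)&(np.hypot(q[:,0]-.588,q[:,1]-.351)<.03)]
w,V=np.linalg.eigh(np.cov(q.T));print(len(q),q.mean(0),w**.5,V[:,0],np.degrees(np.arctan2(-V[0,0],V[1,0])))
```

```text
[0.54553863 0.29503838 0.23994338] [ 4.20746676e-01  4.60083298e-01  1.43438273e+00 -5.53933709e-05
  1.24723351e+00  1.13097354e+00] [ 6.51992439e-01  7.58225458e-01 -1.19075291e-04] 5.0
[[281.53622898 123.92062347]
 [282.84311192 143.04573526]
 [282.40976048 123.22399158]]
211 63
135 [0.58634561 0.3497768  0.13081938] [0.00345285 0.00769812 0.00879229] [ 0.76569201 -0.64261122 -0.0276868 ] -130.0052399709068
```

View pics/w3.png

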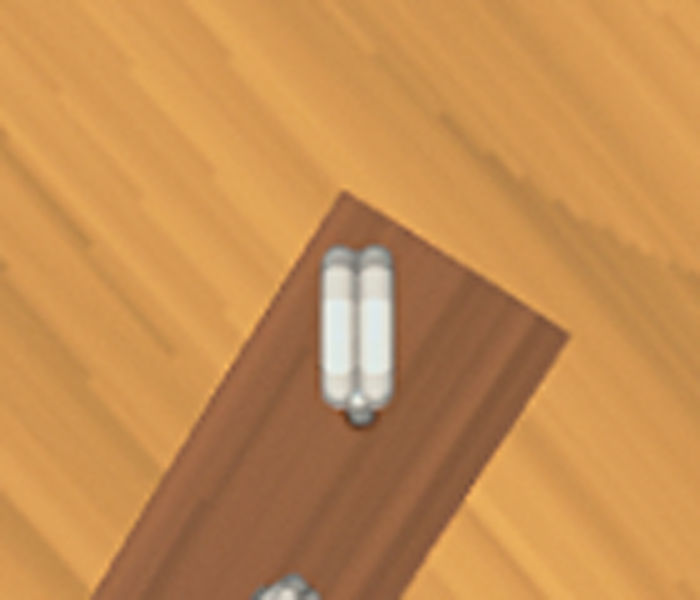

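The coil lies exactly along the image vertical: columns 321–395 and rows 247–408 of the crop, centre (358,327). So tool x already lies along the clip's x. The leg's foot is at (360,425).

Run:
```python
from h import *
f=dict(np.load('w3.npz'));s=bot.read_state();T=Ro.from_quat(s['ee_rot']).as_matrix();p=np.array(s['position'])
C=wplane(f,211+358/5,63+327.5/5,.131);L=wplane(f,211+360/5,63+422/5,.048);E=[wplane(f,211+358/5,63+y/5,.131) for y in(247,408)]
print('coil',C,'leg',L,'len',np.linalg.norm(E[0]-E[1]))
print('coil in tool',(T.T@(C-p)).round(4),'leg in tool',(T.T@(L-p)).round(4))
```

```text
coil [0.58615009 0.34748812 0.131     ] leg [0.57113865 0.33037877 0.048     ] len 0.027226959580676162
coil in tool [ 0.0663 -0.0034  0.1089] leg in tool [ 0.0435 -0.0036  0.1919]
```

>>> {"fn": "arm_command", "kwargs": {"steps": [[[0.33, -0.017, 0], 0], [[0.33, -0.017, 0], 0], [[0, 0, 0], 0], [[0, 0, 0], 0], [[0, 0, 0.3], 0], [[0, 0, 0.3], 0], [[0, 0, 0.25], 0], [[0, 0, 0.2], 0], [[0, 0, 0.1], 0], [[0, 0, 0.1], 0], [[0, 0, 0], 0], [[0, 0, 0], 0]]}}

```text
clock: 6.0
position: [0.5858, 0.348, 0.1158]
ee_rot: [0.908, 0.419, 0.0, -0.0]
ft_force: [0.5, -0.5, -0.9]
opening: 1.001
grip_force: 0.0
```

Run:
```python
from h import *
s=bot.read_state();T=Ro.from_quat(s['ee_rot']).as_matrix();p=np.array(s['position'])
print(p,(T.T@(np.array([0.58615,0.34749,0.115])-p)).round(4),s['ft_force'])
```

```text
[0.58582334 0.34795136 0.11575963] [-0.0001  0.0005  0.0008] [ 0.53286185 -0.48762979 -0.88788859]
```

Well placed. I close at a low grip.

>>> {"fn": "arm_command", "kwargs": {"steps": [[[0, 0, 0], 0], [[0, 0, 0], 0], [[0, 0, 0], 0], [[0, 0, 0], 0], [[0, 0, 0], 0], [[0, 0, 0], 0], [[0, 0, 0], 0], [[0, 0, 0], 0], [[0, 0, 0], 0], [[0, 0, 0], 0], [[0, 0, 0], 0], [[0, 0, 0], 0]], "claw": 1, "squeeze": 12}}

```text
clock: 7.0
position: [0.5856, 0.348, 0.1149]
ee_rot: [0.908, 0.419, -0.0, -0.0]
ft_force: [-0.6, -0.1, 0.5]
opening: 0.188
grip_force: 0.0
```

>>> {"fn": "arm_command", "kwargs": {"steps": [[[0, 0, 0], 0], [[0, 0, 0], 0], [[0, 0, 0], 0], [[0, 0, 0], 0]]}}

```text
clock: 7.33
position: [0.5857, 0.3479, 0.115]
ee_rot: [0.908, 0.419, 0.0, 0.0]
ft_force: [1.1, -0.8, -0.6]
opening: 0.136
grip_force: 12.0
```

>>> {"fn": "arm_command", "kwargs": {"steps": [[[0, 0, -0.05], 0], [[0, 0, -0.05], 0], [[0, 0, -0.04], 0], [[0, 0, 0], 0], [[-0.04, 0, 0], 0], [[-0.04, 0, 0], 0], [[-0.04, 0, -0.005], 0], [[-0.04, 0, -0.005], 0], [[-0.04, 0, -0.005], 0], [[0, 0, 0], 0], [[0, 0, 0], 0]]}}

```text
clock: 8.25
position: [0.5723, 0.3325, 0.1303]
ee_rot: [0.908, 0.419, -0.0, 0.0]
ft_force: [2.5, -1.7, -1.3]
opening: 0.133
grip_force: 12.0
```

Run:
```python
from h import *
a=grab('scene');b=grab('side');s=bot.read_state();print(s['position'],s['ft_force'],s['ft_torque'])
p=np.array(s['position']);g=p+[0,0,.016]
A=proj(a,[g])[0];B=proj(b,[g])[0];print(A,B)
A=A.astype(int);B=B.astype(int)
ca=(A[0]-25,A[1]-25,A[0]+30,A[1]+45);cb=(B[0]-35,B[1]-25,B[0]+45,B[1]+60);print(ca,cb)
I=cv2.resize(a['pixels'][ca[1]:ca[3],ca[0]:ca[2],::-1],None,fx=7,fy=7,interpolation=cv2.INTER_CUBIC)
J=cv2.resize(b['pixels'][cb[1]:cb[3],cb[0]:cb[2],::-1],None,fx=5,fy=5,interpolation=cv2.INTER_CUBIC)
H=max(len(I),len(J));pad=lambda x:np.vstack([x,np.zeros((H-len(x),x.shape[1],3),np.uint8)])
cv2.imwrite('pics/g.png',np.hstack([pad(I),pad(J)]));print(I.shape)
```

```text
[0.57244299 0.33266847 0.13028982] [ 1.61912221 -1.72672823 -0.800232  ] [-0.45441513 -0.40260919  0.03124772]
[368.35771115 257.09103298] [190.59660101 267.27848761]
(np.int64(343), np.int64(232), np.int64(398), np.int64(302)) (np.int64(155), np.int64(242), np.int64(235), np.int64(327))
(490, 385, 3)
```

View pics/g.png

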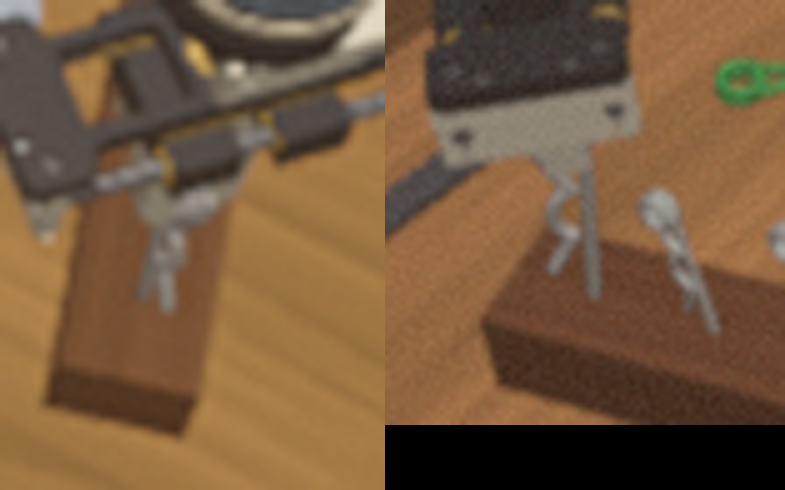

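The cotter tilts in the grip as planned: in the right crop the leg runs from (588,150) to (594,297), its foot still in the mouth of the stand hole. I measure the lean in the clip plane.

```bash
cat > lean.py <<'E'
from h import *
def lean(f,top,bot_,s):
    T=Ro.from_quat(s['ee_rot']).as_matrix();p=np.array(s['position']);o=[]
    for q in(top,bot_):
        c,d=ray(f,*q);o.append(T.T@(c+d*((p-c)@T[:,1])/(d@T[:,1])-p))
    o=np.array(o);d=o[0]-o[1];return np.arctan2(d[0],-d[2]),o
E
python3 - <<'E'
from lean import *
b=grab('side');s=bot.read_state()
print(lean(b,(155+203/5,242+150/5),(155+209/5,242+297/5),s))
# refined: leg line by brightness-weighted columns
g=cv2.cvtColor(b['pixels'],cv2.COLOR_RGB2HSV).astype(float);P=[]
for v in range(275,300):
    u=np.arange(191,203);w=np.clip(90-g[v,191:203,1],0,None);P.append([ (u*w).sum()/max(w.sum(),1),v,w.sum()])
P=np.array(P);P=P[P[:,2]>60];k=np.polyfit(P[:,1],P[:,0],1);print(k,len(P),np.std(P[:,0]-np.polyval(k,P[:,1])))
print(lean(b,(np.polyval(k,272),272),(np.polyval(k,301),301),s))
E
```

```text
(np.float64(-0.1142628730484154), array([[-8.14104407e-03, -3.47776417e-17, -3.52367943e-04],
       [ 2.00035699e-03, -3.77443699e-17,  8.80160315e-02]]))
[1.09623202e-01 1.63176248e+02] 25 0.7679557577707145
(np.float64(-0.06855711381343373), array([[-2.89366634e-03, -5.16039161e-17, -1.63238624e-03],
       [ 3.15036297e-03, -1.34713767e-16,  8.63899482e-02]]))
```

>>> {"fn": "arm_command", "kwargs": {"steps": [[[-0.02, 0, 0], 0], [[-0.02, 0, 0], 0], [[0, 0, 0], 0], [[0, 0, 0], 0]]}}

```text
clock: 8.73
position: [0.57, 0.3297, 0.1304]
ee_rot: [0.908, 0.419, 0.0, -0.0]
ft_force: [3.2, -0.6, -1.4]
opening: 0.134
grip_force: 12.0
```

>>> {"fn": "arm_command", "kwargs": {"steps": [[[0, 0, 0], 0], [[0, 0, 0], 0], [[0, 0, 0], 0], [[0, 0, -0.2], 0], [[0, 0, -0.3], 0], [[0, 0, -0.3], 0], [[0, 0, -0.3], 0], [[0, 0, -0.3], 0], [[0, 0, -0.3], 0], [[0, 0, -0.2], 0], [[0, 0, -0.1], 0], [[0, 0, 0], 0]], "squeeze": 45}}

```text
clock: 9.73
position: [0.5701, 0.3302, 0.3325]
ee_rot: [0.908, 0.419, 0.001, -0.0]
ft_force: [0.4, 0.6, -0.1]
opening: 0.13
grip_force: 45.0
```

>>> {"fn": "arm_command", "kwargs": {"steps": [[[-0.21, 0.19, 0], 0], [[-0.21, 0.19, 0], 0], [[-0.21, 0.19, 0], 0], [[-0.21, 0.19, 0], 0], [[-0.21, 0.19, 0], 0], [[-0.21, 0.19, 0], 0], [[-0.21, 0.19, 0], 0], [[-0.21, 0.19, 0], 0], [[-0.21, 0.19, 0], 0], [[-0.21, 0.19, 0], 0], [[-0.21, 0.19, 0], 0], [[-0.21, 0.19, 0], 0], [[0, 0, 0], 0], [[0, 0, 0], 0]]}}

```text
clock: 10.9
position: [0.5795, -0.0107, 0.3286]
ee_rot: [0.908, 0.418, -0.001, -0.001]
ft_force: [-0.0, 0.9, -0.7]
opening: 0.133
grip_force: 45.0
```

>>> {"fn": "arm_command", "kwargs": {"steps": [[[0, 0, 0], 0.0183], [[0, 0, 0], 0.0183], [[0, 0, 0], 0.0183], [[0, 0, 0], 0.0183], [[0, 0, 0], 0.0183], [[0, 0, 0], 0.0183], [[0, 0, 0], 0.0183], [[0, 0, 0], 0.0183], [[0, 0, 0], 0.0183], [[0, 0, 0], 0.0183], [[0, 0, 0], 0], [[0, 0, 0], 0], [[0, 0, 0], 0]]}}

```text
clock: 11.98
position: [0.5799, -0.0092, 0.3299]
ee_rot: [0.99, -0.14, -0.0, -0.0]
ft_force: [-0.1, -0.5, -0.4]
opening: 0.129
grip_force: 45.0
```

Run:
```python
from h import *
s=bot.read_state();T=Ro.from_quat(s['ee_rot']).as_matrix();p=np.array(s['position'])
print(p,'yaw',np.arctan2(T[1,0],T[0,0]),s['joints'][5],s['clock'],s['grip_force'],s['opening'])
th=-.29;ex=np.array([np.cos(th),np.sin(th),0]);print('d tool',(T.T@(np.array([.5858,-.0178,.306])-.0088*ex-p)*1000).round(1))
b=grab('side');a=grab('scene')
for f,n in((a,'a'),(b,'b')):
    q=proj(f,[p+[0,0,-.05]])[0].astype(int);print(n,q)
    c=(q[0]-30,q[1]-30,q[0]+30,q[1]+40);print(c)
    np.savez(n+'.npz',**{k:np.array(v) for k,v in f.items()})
    globals()['I'+n]=cv2.resize(f['pixels'][c[1]:c[3],c[0]:c[2],::-1],None,fx=6,fy=6,interpolation=cv2.INTER_CUBIC)
cv2.imwrite('pics/h.png',np.hstack([Ia,Ib]))
```

```text
[ 0.57994192 -0.00922424  0.32991108] yaw -0.28016531916114074 1.7546627560366426 11.9833 44.98717188835144 0.12893519404911385
d tool [-0.8  6.5 23.9]
a [260 176]
(np.int64(230), np.int64(146), np.int64(290), np.int64(216))
b [283 145]
(np.int64(253), np.int64(115), np.int64(313), np.int64(185))
```

View pics/h.png

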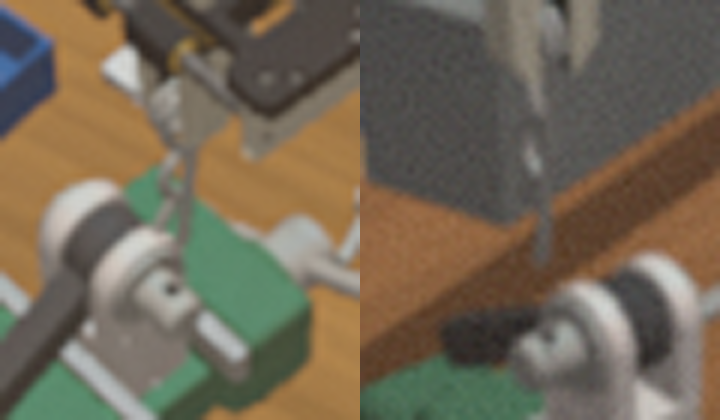

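The left crop shows the leg from (190,150) down to its tip at (181,247), above the pin with the hole at (172,290). In the right crop the tip is at (181,263) and the hole at (188,337). I triangulate both.

Run:
```python
from lean import *
a=dict(np.load('a.npz'));b=dict(np.load('b.npz'));s=bot.read_state()
T=Ro.from_quat(s['ee_rot']).as_matrix();p=np.array(s['position'])
def tri(p,q):
    o1,d1=ray(a,*p);o2,d2=ray(b,*q)
    k=np.linalg.lstsq(np.c_[d1,-d2],o2-o1,rcond=None)[0];x,y=o1+k[0]*d1,o2+k[1]*d2
    return (x+y)/2,np.linalg.norm(x-y)
A=lambda x,y:(230+x/6,146+y/6)
B=lambda x,y:(253+x/6,115+y/6)
t,e=tri(A(181,247),B(181,263));h,e2=tri(A(172,290),B(188,337))
print('tip',t,e,'in tool',(T.T@(t-p)*1000).round(1));print('hole',h,e2,'(wrist: .5842 -.0174 .2017)','hole-tip in tool',(T.T@(h-t)*1000).round(1))
print('lean scene',lean(a,A(190,150),A(181,245),s))
```

```text
tip [ 0.5847592  -0.00856044  0.24021256] 0.00349538858300455 in tool [ 4.3 -2.3 90. ]
hole [ 0.58593667 -0.01404596  0.20172188] 0.00283653304745992 (wrist: .5842 -.0174 .2017) hole-tip in tool [ 2.7  4.9 38.5]
lean scene (np.float64(-0.11879735714538443), array([[-6.18890682e-03, -3.13322901e-17,  3.03692663e-02],
       [ 1.66075724e-03, -1.17414082e-16,  9.61342169e-02]]))
```

>>> {"fn": "arm_command", "kwargs": {"steps": [[[0.004, 0.057, 0], 0], [[0, 0, 0.1], 0], [[0, 0, 0.1], 0], [[0, 0, 0.1], 0], [[0, 0, 0.02], 0], [[0, 0, 0], 0], [[0, 0, 0], 0], [[0, 0, 0], 0]]}}

```text
clock: 12.75
position: [0.5791, -0.0155, 0.2988]
ee_rot: [0.99, -0.142, 0.0, -0.0]
ft_force: [0.1, -0.1, -1.7]
opening: 0.13
grip_force: 45.0
```

Run:
```python
from h import *
s=bot.read_state();T=Ro.from_quat(s['ee_rot']).as_matrix();p=np.array(s['position']);print(p)
f=grab('wrist');np.savez('w4.npz',**{k:np.array(v) for k,v in f.items()})
th=-.284
uv=wproj(f,[p+T@[.0043,0,.0865],[.5842,-.0174,.2017],p+T@[0,0,-.016]]);print(uv)
u,v=uv[0].astype(int);u0,v0=u-45,v-40;print(u0,v0);save(f,'w4',(u0,v0,u0+90,v0+70),8)
```

```text
[ 0.57910569 -0.01550205  0.29884274]
[[283.96748776 206.54194325]
 [284.47826124 201.9964671 ]
 [283.55713175 267.16206929]]
238 166
```

View pics/w4.png

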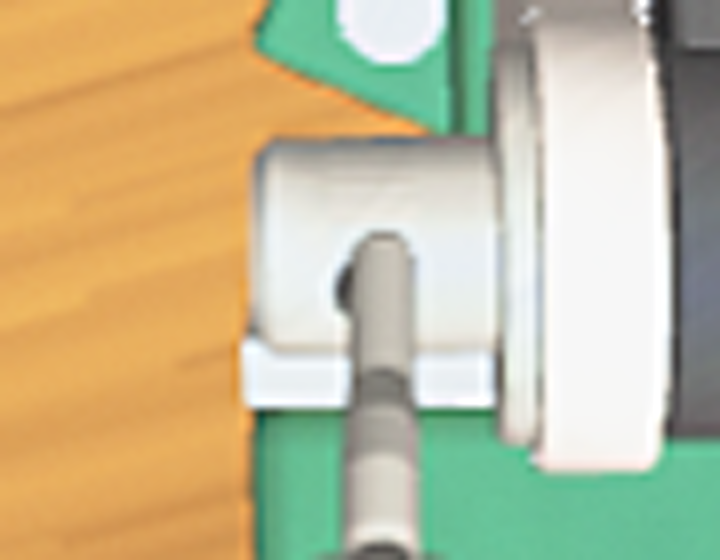

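The last view shows the leg's tip centred at crop column 385 (row about 240), with the hole's left edge at (335,287) peeking out. The hole centre is near column 377, so the tip is slightly off to the right. I compute the shift.

Run:
```python
from h import *
f=dict(np.load('w4.npz'));s=bot.read_state();T=Ro.from_quat(s['ee_rot']).as_matrix();p=np.array(s['position'])
g=lambda x,y,z:(T.T@(wplane(f,238+x/8,166+y/8,z)-p)*1000).round(2)
print('tip',g(385,245,.2123),g(385,245,.209),'hole',g(377,287,.2017),g(375,287,.2017),'left edge',g(335,287,.2017),'pin end',g(256,280,.2),'washer',g(500,280,.203))
print('pin silh x',g(377,138,.19),g(377,352,.19))
o=-f['R'].T@f['t'];c=[ (T.T@(o-p)*1000)];print(c)
```

```text
tip [12.47  1.75 86.61] [11.68  1.76 89.91] hole [ 5.46  0.96 97.2 ] [ 5.46  0.76 97.2 ] left edge [ 5.46 -3.41 97.2 ] pin end [  5.79 -11.72  98.9 ] washer [ 6.54 13.72 95.9 ]
pin silh x [ 19.     0.98 108.91] [ -4.86   0.98 108.89]
[array([  72.18964479,    0.60713029, -165.58577831])]
```

Run:
```python
from h import *
f=dict(np.load('w4.npz'));s=bot.read_state();T=Ro.from_quat(s['ee_rot']).as_matrix();p=np.array(s['position'])
for al in(.10,.15,.22):
    u=np.array([-np.sin(al),0,-np.cos(al)]);cx=np.array([np.cos(al),0,-np.sin(al)])
    coil=np.array([0,0,-16.]);tip=coil-11*cx-102*u
    for n,X in(('tip',tip),('tipc',tip+3*u),('flare',tip+17*cx+23*u),('nip',tip+6.6*cx+42*u),('hump',tip+18*cx+56*u),('nip2',tip+6.6*cx+70*u)):
        q=(wproj(f,[p+T@(X/1000)])[0]-[238,166])*8;print(al,n,X.round(1),q.round())
P=wpts(f);
for r in(240,250,265,280,300,320,340,360,380,400,440,480,520):
    print(r,(T.T@(P[166+r//8,238+48]-p)*1000).round(1))
```

```text
0.1 tip [-0.8  0.  86.6] [368. 373.]
0.1 tipc [-1.1  0.  83.6] [368. 384.]
0.1 flare [13.9  0.  62. ] [367. 293.]
0.1 nip [ 1.6  0.  44.1] [366. 485.]
0.1 hump [11.6  0.  29.1] [366. 426.]
0.1 nip2 [-1.2  0.  16.3] [366. 638.]
0.15 tip [ 4.4  0.  86.5] [368. 324.]
0.15 tipc [ 3.9  0.  83.5] [367. 336.]
0.15 flare [17.7  0.  61.2] [367. 253.]
0.15 nip [ 4.6  0.  44. ] [366. 452.]
0.15 hump [13.8  0.  28.4] [366. 401.]
0.15 nip2 [ 0.4  0.  16.3] [366. 618.]
0.22 tip [11.5  0.  85.9] [367. 256.]
0.22 tipc [10.9  0.  83. ] [367. 269.]
0.22 flare [23.1  0.  59.8] [367. 198.]
0.22 nip [ 8.8  0.  43.5] [366. 406.]
0.22 hump [16.9  0.  27.4] [366. 366.]
0.22 nip2 [ 2.7  0.  16.2] [366. 590.]
240 [18.5  1.5 62.9]
250 [17.8  1.5 62.8]
265 [17.   1.5 60. ]
280 [15.5  1.5 60. ]
300 [14.6  1.5 58. ]
320 [12.9  1.5 55.9]
340 [12.   1.5 54.1]
360 [10.6  1.5 51.3]
380 [14.   1.4 34.5]
400 [13.4  1.4 29.9]
440 [11.6  1.4 25.3]
480 [ 9.4  1.4 22.1]
520 [ 6.9  1.4 20. ]
```

The depth readings show that what I see is the bow's flared end at tool (18, 1.5, 62) mm. The model with a lean of -0.15 predicts (17.7, 0, 61.2), so the lean is right and the leg needs -0.6 mm in y and x. I correct, then feel into the hole along its slant.

>>> {"fn": "arm_command", "kwargs": {"steps": [[[-0.006, -0.006, 0], 0], [[0, 0, 0], 0], [[0.005, 0, 0.03], 0], [[0.005, 0, 0.03], 0], [[0.004, 0, 0.03], 0], [[0.004, 0, 0.025], 0], [[0.004, 0, 0.025], 0], [[0.003, 0, 0.02], 0], [[0.003, 0, 0.02], 0], [[0, 0, 0], 0]], "squeeze": 55}}

```text
clock: 13.63
position: [0.5815, -0.0156, 0.2801]
ee_rot: [0.99, -0.142, 0.0, 0.0]
ft_force: [4.0, -0.9, -2.2]
opening: 0.132
grip_force: 55.0
```

No upward force, and the tip should be 8 mm below the mouth, so it is in the hole. The hole pushes sideways with 4 N towards +x, so I ease that way and go on.

>>> {"fn": "arm_command", "kwargs": {"steps": [[[0.008, 0, 0], 0], [[0.004, 0, 0.025], 0], [[0.004, 0, 0.025], 0], [[0.004, 0, 0.025], 0], [[0.004, 0, 0.025], 0], [[0, 0, 0], 0], [[0, 0, 0], 0]]}}

```text
clock: 14.22
position: [0.5835, -0.0162, 0.2701]
ee_rot: [0.99, -0.142, -0.0, -0.0]
ft_force: [2.5, -0.6, -1.9]
opening: 0.131
grip_force: 55.0
```

>>> {"fn": "arm_command", "kwargs": {"steps": [[[0.008, 0, 0.025], 0], [[0.005, 0, 0.025], 0], [[0.004, 0, 0.025], 0], [[0.004, 0, 0.025], 0], [[0.004, 0, 0.025], 0], [[0, 0, 0], 0], [[0, 0, 0], 0]]}}

```text
clock: 14.8
position: [0.5858, -0.0169, 0.2578]
ee_rot: [0.99, -0.142, -0.0, 0.0]
ft_force: [0.9, 0.4, -0.9]
opening: 0.127
grip_force: 55.0
```

The leg is in and free. The tip is 19 mm past the axis, so the flare comes next. I press on with full grip.

>>> {"fn": "arm_command", "kwargs": {"steps": [[[0.004, 0, 0.025], 0], [[0.004, 0, 0.025], 0], [[0.004, 0, 0.025], 0], [[0.004, 0, 0.025], 0], [[0.004, 0, 0.025], 0], [[0.004, 0, 0.025], 0], [[0, 0, 0], 0]], "squeeze": 60}}

```text
clock: 15.38
position: [0.5883, -0.0177, 0.2423]
ee_rot: [0.99, -0.142, -0.0, 0.0]
ft_force: [3.5, -0.1, -1.4]
opening: 0.13
grip_force: 60.0
```

>>> {"fn": "arm_command", "kwargs": {"steps": [[[0.004, 0, 0.025], 0], [[0.004, 0, 0.025], 0], [[0.004, 0, 0.025], 0], [[0, 0, 0], 0]]}}

```text
clock: 15.72
position: [0.589, -0.0179, 0.2344]
ee_rot: [0.99, -0.142, -0.001, 0.0]
ft_force: [4.7, -0.5, -3.9]
opening: 0.127
grip_force: 60.0
```

Run:
```python
from h import *
s=bot.read_state();print(s['position'],s['ft_force'],s['ft_torque'],s['opening'])
b=grab('side');a=grab('scene');T=Ro.from_quat(s['ee_rot']).as_matrix();p=np.array(s['position'])
f=grab('wrist');P=wpts(f);
# wrist depth profile along the clip plane column, in tool mm: bow and pin
for v in range(150,262,6): print(v,(T.T@(P[v,286]-p)*1000).round(1))
```

```text
[ 0.58902327 -0.01794966  0.23439333] [ 4.74538812 -0.51244236 -3.93611352] [-0.23398448 -0.95923788  0.04634009] 0.1271514035217702
150 [ 48.5   1.6 100. ]
156 [43.6  1.6 99.4]
162 [ 38.5   1.7 101. ]
168 [  72.2    0.6 -166.1]
174 [28.6  1.7 99.9]
180 [ 23.5   1.7 100.1]
186 [26.7  1.5 59. ]
192 [23.3  1.5 54.9]
198 [19.9  1.5 51.2]
204 [20.   1.4 34.3]
210 [18.1  1.4 27. ]
216 [15.9  1.4 21.4]
222 [12.6  1.4 20. ]
228 [ 9.7  1.4 17.3]
234 [14.1  1.3 -5.6]
240 [ 14.4   1.2 -15. ]
246 [ 12.6   1.2 -18.5]
252 [ 11.    1.2 -22.4]
258 [  8.7   1.2 -24.2]
```

The bow has opened (flare moved from x 18 to about 27 mm) and is now riding over the pin. I continue the last 13 mm.

>>> {"fn": "arm_command", "kwargs": {"steps": [[[0.004, 0, 0.025], 0], [[0.004, 0, 0.025], 0], [[0.004, 0, 0.025], 0], [[0.004, 0, 0.025], 0], [[0.004, 0, 0.025], 0], [[0.002, 0, 0.01], 0], [[0, 0, 0], 0], [[0, 0, 0], 0]]}}

```text
clock: 16.53
position: [0.5917, -0.0185, 0.2227]
ee_rot: [0.99, -0.142, 0.0, -0.0]
ft_force: [1.6, 0.3, 6.3]
opening: 0.129
grip_force: 60.0
```

```bash
cat > chk.py <<'E'
from h import *
s=bot.read_state();print(s['position'],s['ft_force'],s['opening'],s['clock'])
T=Ro.from_quat(s['ee_rot']).as_matrix();p=np.array(s['position'])
f=grab('wrist');P=wpts(f);th=-.287;ex=np.array([np.cos(th),np.sin(th),0]);c=np.array([.5858,-.0178,.19])
al=.15;u=np.array([-np.sin(al),np.cos(al)]);cx=np.array([np.cos(al),np.sin(al)])
k=286
for v in range(150,270,5):
    X=P[v,k]-c;w=np.array([X@ex,X[2]])*1000;print(v,'vise xz',w.round(1),'clip x,z',(w@cx).round(1),(w@u+56).round(1),'y',((X@np.array([-ex[1],ex[0],0]))*1000).round(1))
E
python3 chk.py
```

```text
[ 0.59167749 -0.01847676  0.22273315] [1.56118175 0.30376558 6.25447052] 0.1285972194117283 16.5333
150 vise xz [ 55.4 -55.9] clip x,z 46.4 -7.5 y -0.5
155 vise xz [ 51.4 -56. ] clip x,z 42.5 -7.0 y -0.5
160 vise xz [ 47.6 -55.1] clip x,z 38.8 -5.6 y -0.5
165 vise xz [ 43.4 -56.3] clip x,z 34.5 -6.2 y -0.5
170 vise xz [ 39.4 -56.4] clip x,z 30.5 -5.7 y -0.5
175 vise xz [ 35.4 -56.4] clip x,z 26.6 -5.0 y -0.5
180 vise xz [ 31.7 -54.7] clip x,z 23.2 -2.8 y -0.5
185 vise xz [ 27.5 -55.6] clip x,z 18.8 -3.1 y -0.6
190 vise xz [  -1.  -169.2] clip x,z -26.2 -111.2 y -1.1
195 vise xz [ 25.  -30.8] clip x,z 20.1 21.8 y -0.5
200 vise xz [ 22.4 -26.1] clip x,z 18.3 26.9 y -0.5
205 vise xz [ 19.9 -21.7] clip x,z 16.5 31.6 y -0.5
210 vise xz [ 17.3 -18.2] clip x,z 14.4 35.5 y -0.5
215 vise xz [19.9  2.9] clip x,z 20.1 55.9 y -0.4
220 vise xz [17.8  6.8] clip x,z 18.7 60.0 y -0.4
225 vise xz [15.9 10.7] clip x,z 17.3 64.2 y -0.4
230 vise xz [13.  11.8] clip x,z 14.6 65.7 y -0.4
235 vise xz [19.3 37.7] clip x,z 24.7 90.4 y -0.2
240 vise xz [19.7 46.3] clip x,z 26.4 98.8 y -0.2
245 vise xz [18.7 50.4] clip x,z 26.0 103.0 y -0.2
250 vise xz [17.2 53.1] clip x,z 24.9 106.0 y -0.2
255 vise xz [15.2 54.7] clip x,z 23.2 107.9 y -0.2
260 vise xz [13.3 56.5] clip x,z 21.6 109.8 y -0.2
265 vise xz [10.7 56.5] clip x,z 19.0 110.3 y -0.2
```

The profile in the clip frame shows the flare at z 22–23 mm, the hump at z 56 mm with outer x 20 mm, and the clip plane 0.5 mm from the hole. The bow has snapped over the pin. Release and check.

>>> {"fn": "arm_command", "kwargs": {"steps": [[[0, 0, 0], 0], [[0, 0, 0], 0], [[0, 0, 0], 0], [[0, 0, 0], 0], [[0, 0, 0], 0], [[0, 0, 0], 0], [[0, 0, 0], 0], [[0, 0, 0], 0]], "claw": 0.2}}

```text
clock: 17.25
position: [0.5914, -0.0185, 0.2219]
ee_rot: [0.99, -0.142, -0.0, -0.0]
ft_force: [0.3, -0.0, 0.2]
opening: 0.4
grip_force: 0.0
```

```bash
python3 chk.py | sed -n '1p;9,26p'
```

```text
[ 0.59142041 -0.01853821  0.22191578] [ 0.31679958 -0.02001866  0.17719538] 0.40006448173665987 17.25
185 vise xz [ 27.5 -54.9] clip x,z 19.0 -2.4 y -0.7
190 vise xz [  -1.2 -168.9] clip x,z -26.4 -110.9 y -1.2
195 vise xz [ 25.1 -29.9] clip x,z 20.4 22.7 y -0.6
200 vise xz [ 22.5 -25.5] clip x,z 18.4 27.4 y -0.6
205 vise xz [ 19.8 -22. ] clip x,z 16.3 31.3 y -0.6
210 vise xz [ 16.8 -19.7] clip x,z 13.7 34.0 y -0.6
215 vise xz [19.9  2.8] clip x,z 20.1 55.8 y -0.5
220 vise xz [18.   7.4] clip x,z 18.9 60.6 y -0.5
225 vise xz [15.8 10.5] clip x,z 17.2 64.0 y -0.5
230 vise xz [13.4 12.8] clip x,z 15.2 66.7 y -0.5
235 vise xz [18.1 34.2] clip x,z 23.0 87.1 y -0.4
240 vise xz [20.1 46.9] clip x,z 26.8 99.4 y -0.3
245 vise xz [18.6 49.9] clip x,z 25.9 102.6 y -0.3
250 vise xz [17.2 52.9] clip x,z 24.9 105.7 y -0.3
255 vise xz [15.3 54.5] clip x,z 23.2 107.6 y -0.3
260 vise xz [13.7 56.9] clip x,z 22.0 110.2 y -0.3
265 vise xz [10.9 56.6] clip x,z 19.3 110.3 y -0.3
```

>>> {"fn": "arm_command", "kwargs": {"steps": [[[0, 0, -0.05], 0], [[0, 0, -0.1], 0], [[0, 0, -0.2], 0], [[0, 0, -0.3], 0], [[0, 0, -0.3], 0], [[0, 0, -0.2], 0], [[0, 0, 0], 0], [[0, 0, 0], 0], [[0, 0, 0], 0]]}}

```text
clock: 18.05
position: [0.5911, -0.0185, 0.3363]
ee_rot: [0.99, -0.142, -0.001, 0.0]
ft_force: [0.3, -0.0, -0.1]
opening: 0.4
grip_force: 0.0
```

Run:
```python
from h import *
s=bot.read_state();print(s['position'],s['ft_force'])
f=grab('wrist');P=wpts(f);th=-.287;ex=np.array([np.cos(th),np.sin(th),0]);ey=np.array([-ex[1],ex[0],0]);c=np.array([.5858,-.0178,.19])
D=P-c;X=np.stack([D@ex,D@ey,D[...,2]],-1)*1000
m=(abs(X[...,1])<9)&(abs(X[...,0])<40)&(X[...,2]>-60)&(X[...,2]<90)
w=X[m];al=.15;cx=w[:,0]*np.cos(al)+w[:,2]*np.sin(al);cz=-w[:,0]*np.sin(al)+w[:,2]*np.cos(al)+56
up=cz>88;print('coil pts',up.sum(),'x',np.percentile(cx[up],[3,97]),'z max',np.percentile(cz[up],97),'y',np.percentile(w[up,1],[3,97]))
lo=(cz<45)&(cx>8)&(cx<25)&(abs(w[:,1])<4);print('bow end',lo.sum(),np.c_[cx,cz][lo].round(1)[::4].tolist())
pin=(abs(w[:,1])>6)&(w[:,2]>5)&(w[:,2]<16)&(abs(w[:,0])<10);print('pin top',np.percentile(w[pin,2],95))
P2=pts(grab('scene'))
for n,h in(('s1',[.483,.301]),('s2',[.540,.319]),('big',[.588,.35])):
    q=P2[(np.hypot(P2[...,0]-h[0],P2[...,1]-h[1])<.02)&(P2[...,2]>.05)];print(n,len(q),q.mean(0).round(3) if len(q) else '')
```

```text
[ 0.59111363 -0.01852124  0.33633265] [ 0.26922509 -0.04188747 -0.07174641]
coil pts 467 x [ 4.0839372  26.80807477] z max 113.87632010479531 y [-4.9294073   6.47817094]
bow end 108 [[24.4, -3.8], [24.4, -3.8], [23.6, -2.2], [23.3, -3.4], [22.4, -2.4], [22.3, -2.9], [20.9, -3.6], [19.7, -3.4], [19.8, -3.0], [18.8, -2.5], [19.2, -1.3], [17.1, -4.2], [17.3, -3.7], [20.4, 21.7], [19.9, 23.7], [19.1, 24.8], [17.9, 24.6], [18.4, 25.9], [17.7, 27.1], [16.3, 26.3], [17.2, 29.0], [16.4, 30.1], [15.4, 30.5], [15.4, 30.3], [15.1, 32.6], [13.7, 31.9], [14.3, 33.6]]
pin top 12.295439815544123
s1 30 [0.482 0.3   0.092]
s2 34 [0.54  0.319 0.088]
big 8 [0.583 0.353 0.051]
```

The cotter stays home after the retreat: bow end at z 22–24 mm, coil top at about 115 mm. The small cotters haven't moved. I hand in.

```bash
python3 -c "
from station import bot
print(bot.close_job())"
```

```text
the job is handed in; nothing more can be done
None
```

The large spring cotter is through the pin's cross hole with its bow snapped over the pin. I released it and handed the job in at about 18 s; the small cotters are still in the stand.

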